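# Knock the sanded blank out of the end-grain fixture and hold it level for the caliper

### The arm

A 6-joint arm with a two-finger parallel gripper is mounted at the origin on the work surface; the furniture and walls round the work are solid. World frame = base frame: x ahead of the robot, y to its left, z up, the work surface at z = 0. Lengths are in m, angles in degrees, forces in N, time in s.
With the tool pointing down it reaches from about 0.25 to 0.725 m from the base axis. Payload 9.7 kg.
Tool frame: the origin (TCP) lies between the finger pads; the fingertips stand 25 mm ahead of it and the grasp point (between the pads) lies 6 mm ahead of it; z points along the fingers, y is the line along which they close (so a half turn about z gives the same grasp; the last joint's range is limited). The gripper opens to 85 mm and grips with 20 to 120 N. Pads are 22 mm wide; open, the fingers measure 114 mm over their backs; the gripper's body (76 mm by 85 mm) begins 54 mm behind the grasp point. The pads swing forward as they close: fully open they stand 13 mm farther back than shut.
Start: joints at [-66.75, 4.979, 10.078, 95.1, 0, 90], TCP at [0.217, -0.505, 0.256] pointing down, gripper open.
Joint ranges: [-179.16, 179.16], [-48.56, 103.87], [-65.8, 70.77], [-126.05, 130.52], [-82.76, 87.17], [-180, 180]. Speed limits (degrees/s): [127.2, 127.2, 147.25, 180, 180, 180].

### API

Orientations are given as [roll, pitch, yaw] about the fixed x, y, z axes, in that order (R = Rz(yaw) Ry(pitch) Rx(roll)).
In Python, from workcell import bot gives the robot as it stands.
- The arm moves only by the shell command python3 drive.py 'ROWS' [FORCE]. ROWS is a JSON object with one list for each field, all of the same length, 1 to 5, a row being the entries at one place: dx, dy, dz (the shift in m), turn (a turn about the tool's z in degrees), jaw (the finger opening in m); each row is the pose to reach, as a shift and turn from the pose commanded when the command began, along the tool's axes at that moment; what a row does not reach only later rows make up. A row lasts 1/12 s, in which the tool goes at most 0.0417 m and 7.16 degrees, less where a joint would pass 70% of its speed; a pose out of reach is approached as far as the arm can. The fingers move at their own pace and stop on an object; FORCE is the grip in N (left out, the last holds). Time passes only in rows, so rows that do not move let the fingers close. It prints the time, the measured TCP pose, the force, the opening and the grip force at its end. Input that does not fit is refused with a message, and nothing moves.
- bot.get_obs(): the state, without advancing time (a new reading comes with each control period).
- bot.camera(name): name is "side" or "top"; returns the picture (384x512x3 uint8, blue, green, red); there is no depth.
- bot.camera_info(name): a dict with "mtx" (3x3 intrinsics, pixels), "extrinsics" (4x4, takes a point from camera to world coordinates). Camera axes: x right, y down, z forward; pixel columns grow to the right and rows downward; lengths in m; the calibration is good to about 2 mm. A picture is of the moment at which its call begins. camera_info takes no time and is no camera call.
- bot.job_done(): hands the job in; it is judged then, once.
The state is a dict: "time": time; "q": joint angles; "qd": joint speeds; "joint_efforts": joint torques, N m; "ee_pos": TCP position; "tcp_rot": TCP orientation; "wrist_force": force on the tool from outside, world axes, zero at the start; "torque": the same for the moment, N m; "opening": finger opening in m; "grasp_force": force on a finger pad.
Only numpy, scipy, OpenCV 4.12 (cv2) and the standard library are available. Lean on these libraries where they do the work, as an engineer would, in place of code of your own. Each camera call takes 0.05 s, during which the arm holds its last target. There are 200 camera calls.

### The job

The pine blank has been sanded flush in the green end-grain fixture and I want to put the caliper on it. Press the fixture's treadle fully down to its stop so that the blank is knocked up out of its socket, let the treadle come back up, then grip the blank, draw it straight up out of the socket, turn it so that its length lies level, and hold it still at least 20 cm above the bench. Finish while still holding it there in the gripper, clear of the fixture, and leave the other things on the bench where they are.

Things in the scene. Friction and masses are not known exactly. Their poses are not given: they have to be found in the camera images.
- fixture: end-grain sanding fixture, fixed to the bench: green block 60 x 70 mm on a foot plate 150 x 110 x 12 mm, with a bright steel deck 76 x 86 mm, its top 100 mm above the bench. In the deck is the upright socket. Origin: on the bench under the socket's centre; z up; -x points from the socket to the treadle
- socket_mouth (a point): centre of the socket's mouth, level with the deck; axes as the fixture's. The socket is 18 mm (fixture x) by 26 mm (y) inside, 75 mm deep. A sprung plunger in its back (+x) wall bears on the blank with 1 to 2 N, so the blank stays at whatever height it is lifted to; 1 to 3 N draws it up and out
- blank: workpiece: pine blank 75 x 24 x 16 mm, 20 to 45 g. At the start it stands on end in the socket, its top flush with the deck: nothing to grip. Its y axis is its length (up at the start), x its 24 mm width (along fixture y), z its 16 mm thickness (along fixture x). Origin: middle of one 75 x 24 mm face
- blank_mid (a point): centre of the pine blank, 37.5 mm from either end; axes as blank. 62.5 mm above the bench at the start, about 91 mm after the treadle has been pressed fully (the blank then stands 28 mm proud of the deck)
- treadle_pad (a point): centre of the top of the treadle's black ribbed pad, 44 x 50 mm, at the end of the lever, 151 mm from the socket axis. 81 mm above the bench at rest, 33 mm when fully down; it moves with the treadle on an arc of 100 mm radius about treadle_hinge. Press it from above with the closed fingertips
- treadle_hinge (a point): axis of the treadle's hinge pin, between socket and pad, 60 mm from the socket axis and 42 mm above the bench; the pin runs along fixture y
- treadle (a joint): angle of the treadle: 0 at rest (pad up), growing as the pad goes down, 0.5 rad at its stop. A spring returns it: the pad needs about 3 N to start and 8 N at the stop. Its toe lifts the blank from below, about 28 mm at the stop, and drops away when the treadle is let go; the plunger keeps the blank up
- caliper: steel vernier caliper, 212 mm long, lying flat on the bench; a bystander
- sanding_block: cork sanding block, 86 x 46 x 27 mm; a bystander
- bit_block: beech block with burrs and drill bits standing in it, 85 x 45 mm, 73 mm high; a bystander
- chip_tray: shallow pine tray with offcuts, 115 x 70 x 11 mm; a bystander
- hammer: small bench hammer, 190 mm long, lying; a bystander
- mug_1: white dotted mug, 92 mm across, 93 mm high; a bystander
- nut_jar: glass jar of nuts with a red lid, 51 mm across, 72 mm high; a bystander
- pencil: yellow pencil, 138 mm long, lying; a bystander

How it is judged (in metres and radians):
On the way, in this order (a step that is already met when the one before it is completed fails the run):
1. the treadle is pressed down to its stop and the blank has come up (value of joint treadle above 0.46 rad and z of blank_mid in the frame of fixture above 0.082 m), for 0.1 s.
2. the treadle has been let back up, and the blank stands proud in its socket (value of joint treadle below 0.08 rad and z of blank_mid in the frame of fixture between 0.08 and 0.11 m), for 0.1 s.
3. the blank, in the fingers, is drawn straight up the last of the socket (z of blank_mid in the frame of fixture above 0.12 m and horizontal distance between blank_mid and fixture below 0.02 m and angle between blank_mid's own y axis and vertical below 0.35 rad and contact force between the fingers and blank above 0.5 N).
At the end, for the whole second after the job is handed in: the blank is held by the fingers alone, still (under 3 cm/s), its centre over 19 cm above the bench top, its length within 0.3 rad (17 degrees) of level, not touching the fixture; arm and fingers are off the fixture and the treadle is back up (under 0.08 rad) (height (world z) of blank_mid above 0.19 m and angle between blank_mid's own y axis and vertical between 1.27 and 1.87 rad and contact force between the fingers and blank above 1 N and contact force between each of blank, the arm, the fingers and fixture below 0.05 N and linear speed of blank below 0.03 m/s and value of joint treadle below 0.08 rad); the arm keeps its last pose, push and grip.
It fails at once if a bystander is shifted by more than 3 cm (distance of any of caliper, sanding_block, bit_block, chip_tray, hammer, mug_1, nut_jar, pencil from where it was at the start of the episode above 0.03 m).
It also fails if it takes over 53 s, if anything falls off the work surface, if the arm or the gripper's body presses on something with over 40 N, if the wrist force passes 120 N, or if a joint passes its speed limit or range.

## Working session

There is one attempt and no reset: what is moved stays moved. The work goes in short steps, Python scripts to look and compute and a shell command to move; the robot and the scene stay as the last step left them, time stands still between calls to the robot, and variables do not carry over. Pictures are saved under pics/ and viewed, at most 10 in all, crops included, and the job is handed in when it is done.

```bash
mkdir -p pics; ls; python3 - <<'E'
from workcell import bot
import cv2,numpy as np
for n in("top","side"):
    cv2.imwrite(f"pics/{n}0.png",bot.camera(n)); i=bot.camera_info(n); print(n,np.round(i["mtx"],1).tolist(),np.round(i["extrinsics"],3).tolist())
o=bot.get_obs();print(o["time"],o["ee_pos"],o["tcp_rot"],o["opening"])
E
```

```text
drive.py
pics
workcell.py
top [[457.1, 0.0, 248.2], [0.0, 457.1, 185.9], [0.0, 0.0, 1.0]] [[0.024, -0.975, 0.221, 0.303], [-1.0, -0.024, 0.006, 0.0], [-0.0, -0.221, -0.975, 1.315], [0.0, 0.0, 0.0, 1.0]]
side [[460.9, 0.0, 253.9], [0.0, 460.9, 190.0], [0.0, 0.0, 1.0]] [[-0.757, -0.535, 0.375, 0.071], [-0.653, 0.631, -0.418, 0.535], [-0.013, -0.561, -0.827, 1.183], [0.0, 0.0, 0.0, 1.0]]
0.1 [ 0.2170323 -0.5051785  0.2556552] [-1.79930954e+02  1.80030487e-03  2.32490128e+01] 0.08535766358919601
```

View pics/top0.png

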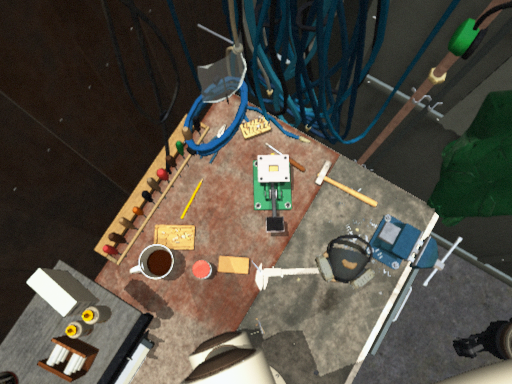

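View pics/side0.png

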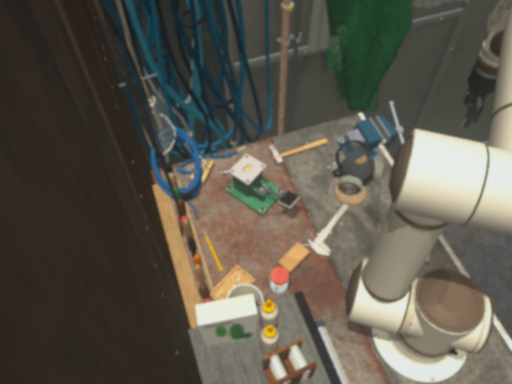

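The top view shows the deck around (272,168), with the blank in it, and the black pad at (275,225). In the side view they are at (248,169) and (289,200). Next I measure both.

```bash
cat > h.py <<'E'
import cv2,numpy as np
from workcell import bot
def ray(n,uv,z):
    i=bot.camera_info(n);M=np.array(i["mtx"]);E=np.array(i["extrinsics"])
    d=E[:3,:3]@np.linalg.inv(M)@[uv[0],uv[1],1];o=E[:3,3]
    return o+d*(z-o[2])/d[2]
def blob(mask,seed,box):
    x,y=seed;m=np.zeros_like(mask);m[y-box:y+box,x-box:x+box]=mask[y-box:y+box,x-box:x+box]
    c,_=cv2.findContours(m,cv2.RETR_EXTERNAL,cv2.CHAIN_APPROX_NONE)
    return max(c,key=cv2.contourArea)
E
python3 - <<'E'
from h import *
for n,dk,pd in(("top",(272,168),(275,225)),("side",(248,169),(289,200))):
    im=cv2.imread(f"pics/{n}0.png");hsv=cv2.cvtColor(im,cv2.COLOR_BGR2HSV)
    white=cv2.inRange(hsv,(0,0,150),(180,70,255));black=cv2.inRange(im,(0,0,0),(60,60,60))
    for nm,m,s,z,b in(("deck",white,dk,.1,26),("pad",black,pd,.081,14)):
        c=cv2.convexHull(blob(m,s,b))
        P=np.array([ray(n,p[0],z)[:2] for p in c],np.float32);r=cv2.minAreaRect(P)
        print(n,nm,cv2.boundingRect(c),np.round(r[0],4),np.round(r[1],4),round(r[2],1))
    ims=im[dk[1]-45:dk[1]+85,dk[0]-70:dk[0]+80]
    cv2.imwrite(f"pics/{n}0c.png",cv2.resize(ims,None,fx=4,fy=4,interpolation=2))
    y=cv2.inRange(hsv,(12,50,120),(32,255,255));c=blob(y,dk,12)
    P=np.array([ray(n,p[0],.1)[:2] for p in c],np.float32);print(n,"blank",cv2.minAreaRect(P))
E
```

```text
top deck (254, 142, 36, 41) [ 0.6493 -0.0543] [0.1138 0.0965] 3.4
top pad (267, 217, 16, 13) [ 0.4814 -0.066 ] [0.033  0.0409] 0.9
top blank ((0.6308772563934326, -0.059026941657066345), (0.01706480234861374, 0.0221540667116642), 1.3914704322814941)
side deck (222, 149, 46, 35) [ 0.6326 -0.0583] [0.094 0.116] 0.2
side pad (284, 194, 11, 9) [ 0.4782 -0.0659] [0.0218 0.0289] 1.2
side blank ((0.6283354759216309, -0.05740721523761749), (0.018548529595136642, 0.027894409373402596), 2.0124692916870117)
```

View pics/top0c.png

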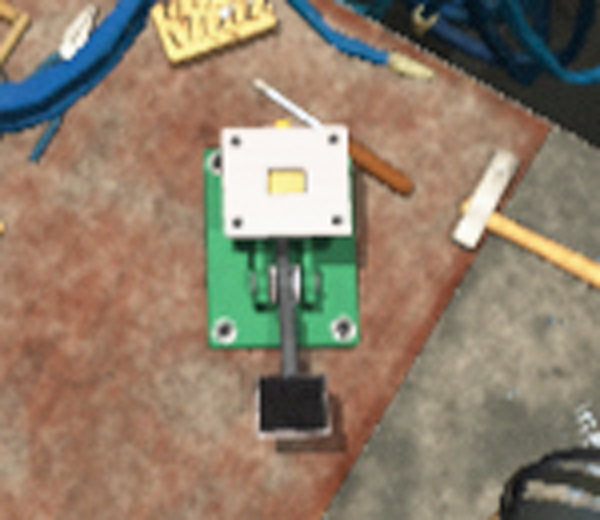

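```bash
python3 - <<'E'
from h import *
for n in("top","side"):
    im=cv2.imread(f"pics/{n}0.png");hsv=cv2.cvtColor(im,cv2.COLOR_BGR2HSV)
    dk=(272,168) if n=="top" else (248,169)
    for t in (170,185,200,215):
        c=cv2.convexHull(blob(cv2.inRange(hsv,(0,0,t),(180,45,255)),dk,26))
        r=cv2.minAreaRect(np.array([ray(n,p[0],.1)[:2] for p in c],np.float32))
        print(n,t,np.round(r[0],4),np.round(r[1],4),round(r[2],1))
    pd=(275,225) if n=="top" else (289,200)
    for t in (70,80,90):
        c=cv2.convexHull(blob(cv2.inRange(im,(0,0,0),(t,t,t)),pd,14))
        r=cv2.minAreaRect(np.array([ray(n,p[0],.081)[:2] for p in c],np.float32))
        print(n,t,np.round(r[0],4),np.round(r[1],4),round(r[2],1))
E
```

```text
top 170 [ 0.6484 -0.0545] [0.1087 0.0961] 1.4
top 185 [ 0.6485 -0.0571] [0.1087 0.0904] 1.4
top 200 [ 0.6485 -0.0584] [0.1087 0.0876] 1.4
top 215 [ 0.6485 -0.058 ] [0.1095 0.086 ] 2.8
top 70 [ 0.4802 -0.066 ] [0.0355 0.0411] 1.4
top 80 [ 0.4802 -0.0672] [0.0355 0.0435] 1.4
top 90 [ 0.4885 -0.067 ] [0.0521 0.0436] 1.4
side 170 [ 0.6325 -0.0545] [0.0851 0.0933] 3.1
side 185 [ 0.6284 -0.0587] [0.0746 0.0855] 2.9
side 200 [ 0.6285 -0.0585] [0.0736 0.0831] 1.5
side 215 [ 0.6285 -0.0582] [0.0692 0.0789] 1.6
side 70 [ 0.4782 -0.0645] [0.0375 0.0259] 89.5
side 80 [ 0.4782 -0.065 ] [0.0403 0.0301] 89.0
side 90 [ 0.4814 -0.0651] [0.044  0.0365] 89.0
```
Crop: deck spans crop (222..350, 127..238)→ socket at (287,181) → deck centre is blank. Good.

Socket is at about (0.6295, -0.0585) and pad at about (0.479, -0.065), with the fixture yawed about 2.5°. Their 151 mm spacing matches the spec.

The drive can only turn the tool about its vertical axis. So I'll level the blank by levering its tail against the socket lip and deck, letting it pivot between the pads under a light grip.

```bash
cat >> h.py <<'E'
from scipy.spatial.transform import Rotation as Ro
def go(fx,fz,yaw=2.5,S=(.6295,-.0585),fy=0):
    """tool-axis shift from the present pose to fixture coords (fx,fy), TCP height fz"""
    a=np.radians(2.5);o=bot.get_obs()
    t=np.array([S[0]+fx*np.cos(a)-fy*np.sin(a),S[1]+fx*np.sin(a)+fy*np.cos(a),fz])
    R=Ro.from_euler("xyz",o["tcp_rot"],degrees=True)
    print("t",o["time"],"shift",np.round(R.inv().apply(t-o["ee_pos"]),4),"turn",round(o["tcp_rot"][2]-yaw,2),"F",np.round(o["wrist_force"],1),"open",round(o["opening"],4))
E
python3 drive.py '{"dx":[0.033, 0.066, 0.1, 0.133, 0.166], "dy":[-0.024, -0.048, -0.072, -0.096, -0.12], "dz":[0, 0, 0, 0, 0], "turn":[7, 14, 20.7, 20.7, 20.7], "jaw":[0, 0, 0, 0, 0]}' 20
python3 -c "
from h import *
go(-.151,.2)"
```

```text
time: 0.52
ee_pos: [0.321, -0.3305, 0.2559]
tcp_rot: [-180.0, 0.0, 2.4]
wrist_force: [0.9, -0.7, 0.4]
opening: 0.0258
grasp_force: 0.0
t 0.5167 shift [ 0.1688 -0.2585  0.056 ] turn -0.07 F [ 0.9 -0.7  0.4] open 0.0258
```

```bash
python3 drive.py '{"dx":[0.021, 0.042, 0.063, 0.084, 0.105], "dy":[-0.032, -0.064, -0.096, -0.128, -0.16], "dz":[0, 0, 0, 0, 0], "turn":[0, 0, 0, 0, 0], "jaw":[0, 0, 0, 0, 0]}'|head -2
python3 drive.py '{"dx":[0.021, 0.042, 0.063, 0.063, 0.063], "dy":[-0.032, -0.064, -0.096, -0.098, -0.098], "dz":[0.01, 0.02, 0.03, 0.05, 0.056], "turn":[0, 0, 0, 0, 0], "jaw":[0, 0, 0, 0, 0]}'
python3 -c "
from h import *
go(-.151,.112)"
```

```text
time: 0.93
ee_pos: [0.4189, -0.1658, 0.2562]
time: 1.35
ee_pos: [0.4768, -0.0649, 0.1973]
tcp_rot: [-180.0, 0.2, 2.8]
wrist_force: [-0.2, 0.0, -0.7]
opening: 0.0002
grasp_force: 0.0
t 1.35 shift [0.0021 0.0003 0.0853] turn 0.27 F [-0.2  0.  -0.7] open 0.0002
```

Above the pad. I descend to just above it, then press along its arc.

```bash
python3 drive.py '{"dx":[0.002, 0.002, 0.002, 0.002], "dy":[0, 0, 0, 0], "dz":[0.03, 0.06, 0.08, 0.084], "turn":[0, 0, 0, 0], "jaw":[0, 0, 0, 0]}'|tail -5
python3 drive.py '{"dx":[0, -0.002, -0.004, -0.005, -0.006], "dy":[0, 0, 0, 0, 0], "dz":[0.01, 0.02, 0.03, 0.04, 0.045], "turn":[0, 0, 0, 0, 0], "jaw":[0, 0, 0, 0, 0]}'
python3 -c "
from h import *
go(-.157,.058)
cv2.imwrite('pics/s1.png',cv2.resize(bot.camera('side')[100:260,180:380],None,fx=4,fy=3.75))"
```

```text
ee_pos: [0.4769, -0.0675, 0.1128]
tcp_rot: [-180.0, 0.3, 2.5]
wrist_force: [0.0, 0.8, -0.4]
opening: -0.0
grasp_force: 0.0
time: 2.1
ee_pos: [0.4733, -0.0677, 0.0716]
tcp_rot: [179.9, -0.1, 2.5]
wrist_force: [-0.3, -0.7, 7.2]
opening: 0.0003
grasp_force: 3.5
t 2.1 shift [-0.0006 -0.0024  0.0136] turn 0.02 F [-0.3 -0.7  7.2] open 0.0003
```

View pics/s1.png

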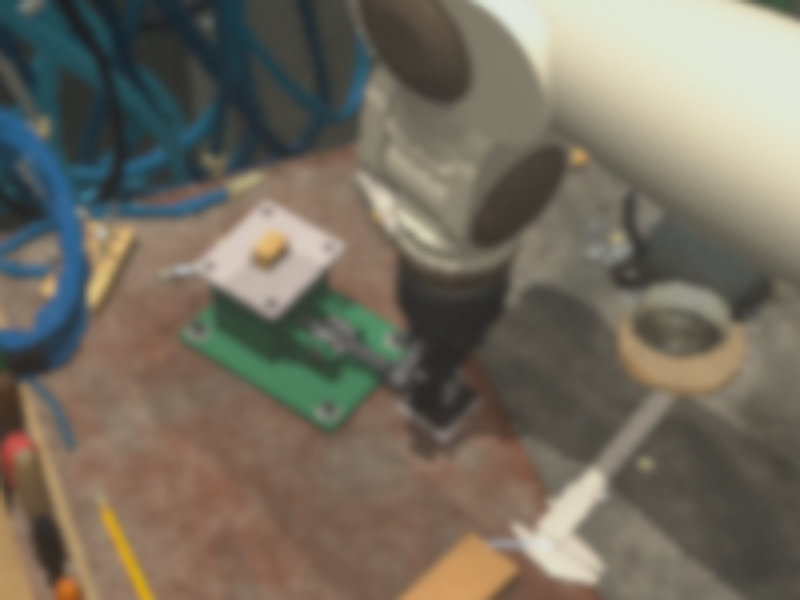

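The fingertips are on the pad at (440,395) and the blank is rising at (270,245). I keep pressing.

```bash
python3 drive.py '{"dx":[0, -0.001, -0.001, -0.001], "dy":[0, 0, 0, 0], "dz":[0.006, 0.01, 0.013, 0.013], "turn":[0, 0, 0, 0], "jaw":[0, 0, 0, 0]}'|grep -E "pos|force"
python3 drive.py '{"dx":[0, 0, 0], "dy":[0, 0, 0], "dz":[0.003, 0.004, 0.004], "turn":[0, 0, 0], "jaw":[0, 0, 0]}'|grep -E "pos|force"
```

```text
ee_pos: [0.4734, -0.0677, 0.0606]
wrist_force: [-2.0, -0.4, 12.6]
grasp_force: 6.2
ee_pos: [0.4737, -0.0678, 0.0594]
wrist_force: [-12.3, 1.1, 35.6]
grasp_force: 19.3
```

The force jump to 35 N shows the treadle is at its stop. I hold briefly, then lift.

```bash
python3 drive.py '{"dx":[0, 0, 0], "dy":[0, 0, 0], "dz":[0, 0, 0], "turn":[0, 0, 0], "jaw":[0, 0, 0]}'|grep -E "pos|wrist"
python3 drive.py '{"dx":[0, 0.002, 0.004, 0.004, 0.004], "dy":[0, 0, 0, 0, 0], "dz":[-0.01, -0.025, -0.045, -0.08, -0.12], "turn":[0, 0, 0, 0, 0], "jaw":[0, 0, 0, 0, 0.05]}'|grep -E "pos|wrist"
python3 drive.py '{"dx":[0, 0, 0], "dy":[0, 0, 0], "dz":[-0.01, -0.01, -0.01], "turn":[0, 0, 0], "jaw":[0.05, 0.05, 0.05]}'|grep -E "open"
python3 - <<'E'
from h import *
im={n:bot.camera(n) for n in("top","side")}
s=[cv2.resize(im["top"][140:215,225:325],(400,300)),cv2.resize(im["side"][140:215,200:300],(400,300))]
cv2.imwrite("pics/s2.png",np.hstack(s))
for n,b in(("top",(271,167)),("side",(247,162))):
    y=cv2.inRange(cv2.cvtColor(im[n],cv2.COLOR_BGR2HSV),(10,60,90),(32,255,255))
    try:
        c=blob(y,b,14);print(n,cv2.boundingRect(c),np.round(ray(n,np.mean(c[:,0],0),.12),4))
    except Exception as e: print(n,e)
go(0,.2)
E
```

```text
ee_pos: [0.4737, -0.0678, 0.0594]
wrist_force: [-12.6, 0.1, 36.9]
ee_pos: [0.4753, -0.067, 0.1749]
wrist_force: [1.5, -0.2, 0.9]
opening: 0.048
top (260, 157, 6, 24) [ 0.6227 -0.0289  0.12  ]
side (233, 148, 28, 18) [ 0.6571 -0.085   0.12  ]
t 3.75 shift [ 0.154  -0.0017 -0.0169] turn 0.04 F [ 0.7 -0.3 -0.6] open 0.0495
```

View pics/s2.png

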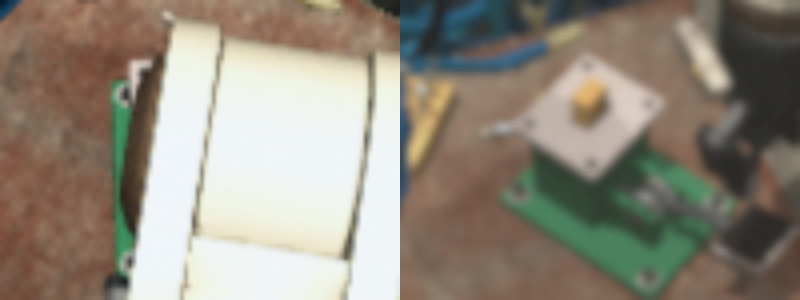

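The blank stands proud in the side view, at (590,100) in the composite, and the treadle pad is back up. I move above the blank.

```bash
python3 drive.py '{"dx":[0.015, 0.05, 0.09, 0.13, 0.154], "dy":[0, -0.001, -0.0015, -0.0015, -0.0015], "dz":[-0.017, -0.017, -0.017, -0.017, -0.017], "turn":[0, 0, 0, 0, 0], "jaw":[0.05, 0.05, 0.05, 0.05, 0.05]}'|grep -E "pos|wrist"
python3 - <<'E'
from h import *
print(ray("side",(247.5,162),.128))
go(0,.13)
E
```

```text
ee_pos: [0.6322, -0.0583, 0.1986]
wrist_force: [2.0, -0.5, -0.5]
[ 0.6270897  -0.06023148  0.128     ]
t 4.1667 shift [-0.0025  0.0001  0.0686] turn 0.06 F [ 2.  -0.5 -0.5] open 0.0498
```

```bash
python3 drive.py '{"dx":[-0.001, -0.001, -0.001, -0.001, -0.001], "dy":[0, 0, 0, 0, 0], "dz":[0.035, 0.06, 0.068, 0.069, 0.069], "turn":[0, 0, 0, 0, 0], "jaw":[0.05, 0.05, 0.05, 0.05, 0.05]}' 20|grep -E "pos|force"
python3 drive.py '{"dx":[0, 0, 0, 0, 0], "dy":[0, 0, 0, 0, 0], "dz":[0, 0.002, 0.002, 0.002, 0.002], "turn":[0, 0, 0, 0, 0], "jaw":[0.03, 0.01, 0, 0, 0]}'
python3 - <<'E'
from h import *
im=bot.camera("side");cv2.imwrite("pics/s3.png",cv2.resize(im[110:230,180:340],(800,600)))
go(0,.13)
E
```

```text
ee_pos: [0.6283, -0.0587, 0.1321]
wrist_force: [1.1, 0.2, 1.3]
grasp_force: 0.0
time: 5.0
ee_pos: [0.6295, -0.0587, 0.1314]
tcp_rot: [180.0, -0.1, 2.6]
wrist_force: [3.4, 0.5, 3.5]
opening: 0.0236
grasp_force: 26.0
t 5.05 shift [ 0.     -0.0002  0.0013] turn 0.05 F [ 3.  -1.1  2.7] open 0.0231
```

View pics/s3.png

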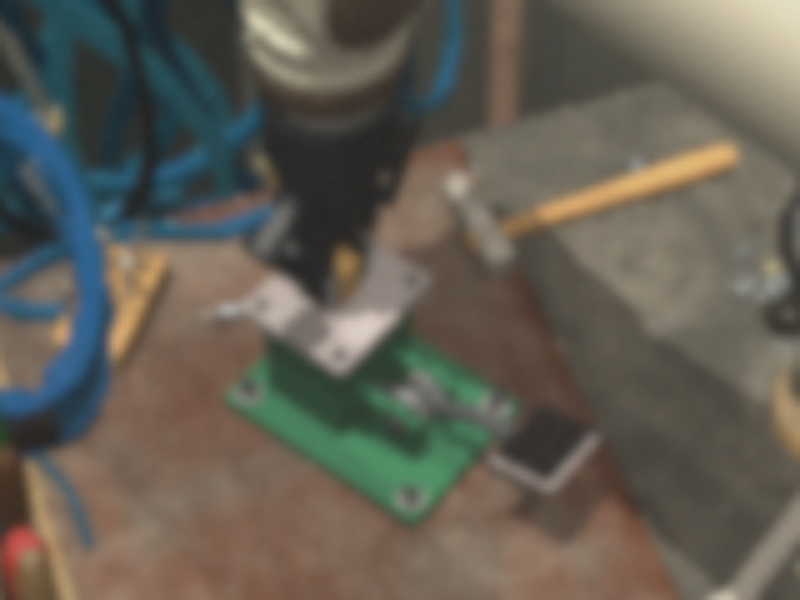

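The grip closed on the blank at 23.6 mm opening. I draw it straight up 40 mm, leaving about 6 mm in the socket.

```bash
python3 drive.py '{"dx":[0, 0, 0, 0, 0], "dy":[0, 0, 0, 0, 0], "dz":[-0.008, -0.018, -0.03, -0.04, -0.04], "turn":[0, 0, 0, 0, 0], "jaw":[0, 0, 0, 0, 0]}'|grep -E "pos|force|open"
python3 - <<'E'
from h import *
im=bot.camera("side");cv2.imwrite("pics/s4.png",cv2.resize(im[120:210,190:310],(800,600)))
E
```

```text
ee_pos: [0.6293, -0.0588, 0.1731]
wrist_force: [-0.0, -0.6, -0.2]
opening: 0.0237
grasp_force: 25.0
```

View pics/s4.png

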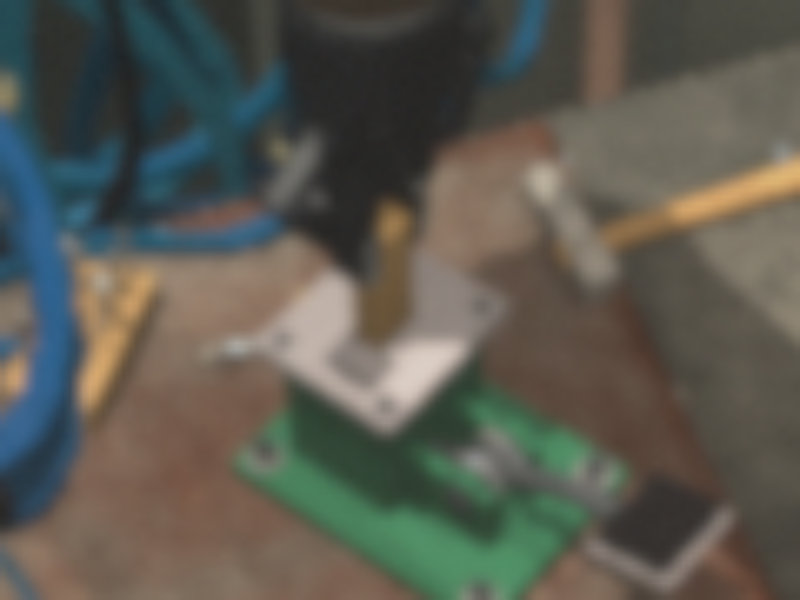

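The blank meets the deck centre at (378,338), with a shadow patch at (362,365). I start levering toward the treadle and watch the lateral force to confirm the tail is caught.

```bash
python3 drive.py '{"dx":[-0.004, -0.008, -0.012, -0.012], "dy":[0, 0, 0, 0], "dz":[0, 0, 0, 0], "turn":[0, 0, 0, 0], "jaw":[0, 0, 0, 0]}'|grep -E "pos|force|open"
python3 - <<'E'
from h import *
im=bot.camera("side");cv2.imwrite("pics/s5.png",cv2.resize(im[120:210,190:310],(800,600)))
E
```

```text
ee_pos: [0.616, -0.0592, 0.1701]
wrist_force: [1.8, 0.0, -0.4]
opening: 0.0235
grasp_force: 25.2
```

View pics/s5.png

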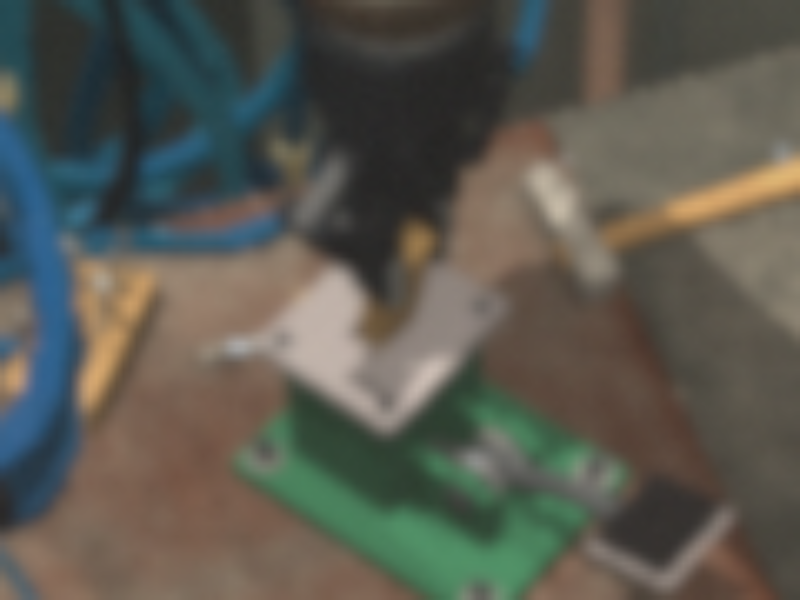

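The tail stayed in the socket at (375,330) while the top moved, so the blank pivots between the pads as intended. I continue the arc.

```bash
python3 drive.py '{"dx":[-0.011, -0.022, -0.03, -0.037, -0.043], "dy":[0, 0, 0, 0, 0], "dz":[0.001, 0.005, 0.009, 0.0135, 0.02], "turn":[0, 0, 0, 0, 0], "jaw":[0, 0, 0, 0, 0]}'|grep -E "pos|force|open"
python3 drive.py '{"dx":[-0.006, -0.01, -0.014, -0.017, -0.0185], "dy":[0, 0, 0, 0, 0], "dz":[0.006, 0.013, 0.021, 0.029, 0.036], "turn":[0, 0, 0, 0, 0], "jaw":[0, 0, 0, 0, 0]}'|grep -E "pos|force|open"
python3 - <<'E'
from h import *
im=bot.camera("side");cv2.imwrite("pics/s6.png",cv2.resize(im[120:210,190:310],(800,600)))
go(-.0745,.114)
E
```

```text
ee_pos: [0.5735, -0.0612, 0.1508]
wrist_force: [0.1, -0.7, 4.4]
opening: 0.0234
grasp_force: 25.7
ee_pos: [0.5549, -0.062, 0.1133]
wrist_force: [0.4, 1.0, 4.5]
opening: 0.0232
grasp_force: 26.4
t 6.7833 shift [ 0.0006 -0.0002 -0.0019] turn 0.05 F [ 2.  -0.7  3.2] open 0.0233
```

View pics/s6.png

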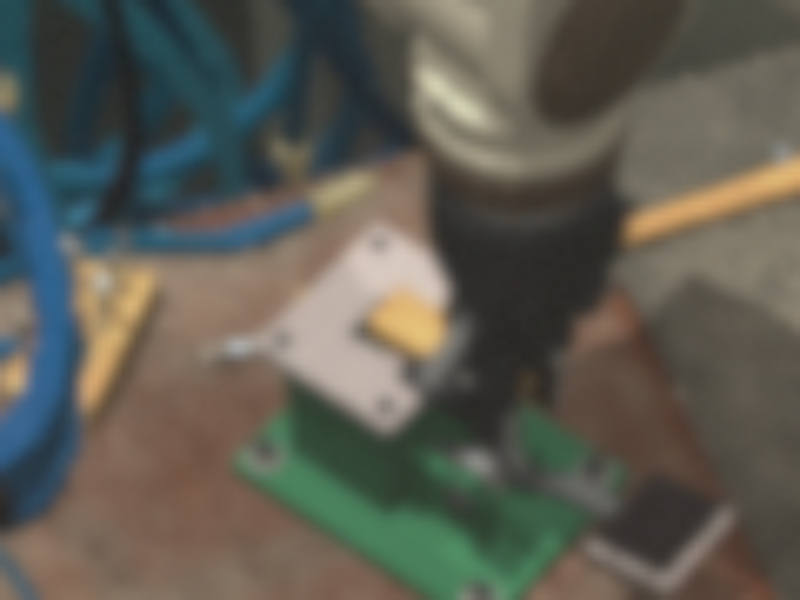

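The blank lies nearly flat across the deck, its tail at (365,330). I tighten the grip and lift to about 0.27 m.

```bash
python3 drive.py '{"dx":[0, 0, 0, 0], "dy":[0, 0, 0, 0], "dz":[0.0015, 0.0015, 0.0015, 0.0015], "turn":[0, 0, 0, 0], "jaw":[0, 0, 0, 0]}' 50|grep -E "force|open"
python3 drive.py '{"dx":[0, 0, 0, 0, 0], "dy":[0, 0, 0, 0, 0], "dz":[-0.01, -0.03, -0.06, -0.09, -0.12], "turn":[0, 0, 0, 0, 0], "jaw":[0, 0, 0, 0, 0]}'|grep -E "pos"
python3 drive.py '{"dx":[0, 0, 0, 0, 0], "dy":[0, 0, 0, 0, 0], "dz":[-0.02, -0.035, -0.04, -0.04, -0.04], "turn":[0, 0, 0, 0, 0], "jaw":[0, 0, 0, 0, 0]}'
python3 - <<'E'
from h import *
im=bot.camera("side");cv2.imwrite("pics/s7.png",cv2.resize(im[90:210,190:350],(800,600)))
t=bot.camera("top");cv2.imwrite("pics/t7.png",t)
E
```

```text
wrist_force: [-0.4, -0.7, 0.2]
opening: 0.0231
grasp_force: 50.4
ee_pos: [0.5552, -0.0619, 0.2347]
time: 7.95
ee_pos: [0.5554, -0.0619, 0.2722]
tcp_rot: [-180.0, 0.0, 2.6]
wrist_force: [-0.5, 0.5, -0.3]
opening: 0.023
grasp_force: 50.4
```

View pics/s7.png

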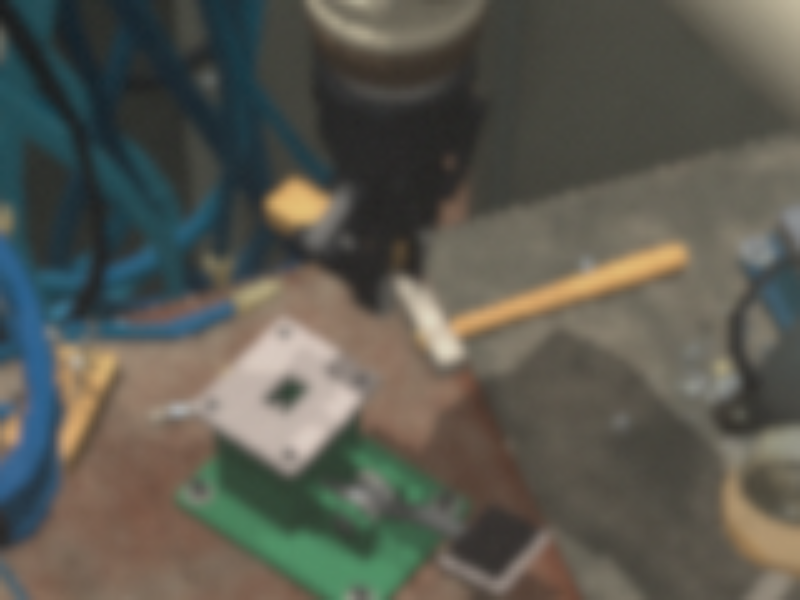

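The blank is held above the fixture with its free end at about (285,200). I check the tilt numerically.

```bash
python3 - <<'E'
from h import *
im=cv2.imread("pics/s7.png");y=cv2.inRange(cv2.cvtColor(im,cv2.COLOR_BGR2HSV),(12,90,120),(32,255,255))
c=blob(y,(300,200),70);x,yy,w,h=cv2.boundingRect(c);print("seen",x,yy,x+w,yy+h)
i=bot.camera_info("side");E=np.linalg.inv(i["extrinsics"]);o=bot.get_obs();g=np.array(o["ee_pos"])-[0,0,.006]
a=np.radians(2.5);ex=np.array([np.cos(a),np.sin(a),0]);ey=np.array([-ex[1],ex[0],0]);ez=np.array([0,0,1])
for L in(.068,.072):
  for t in(-20,-10,0,10,20):
    r=np.radians(t);u=ex*np.cos(r)+ez*np.sin(r);n=-ex*np.sin(r)+ez*np.cos(r)
    P=np.array([g+u*l+sy*.012*ey+sz*.008*n for l in (.03,L) for sy in(-1,1) for sz in(-1,1)])
    p=(np.array(i["mtx"])@(P@E[:3,:3].T+E[:3,3]).T);p=p[:2]/p[2];p=(p-[[190],[90]])*5
    print(L,t,p.min(1).round(),p.max(1).round())
E
```

```text
seen 266 177 329 228
0.068 -20 [274. 213.] [363. 280.]
0.068 -10 [271. 197.] [359. 272.]
0.068 0 [270. 182.] [356. 264.]
0.068 10 [270. 169.] [359. 256.]
0.068 20 [272. 159.] [363. 249.]
0.072 -20 [268. 212.] [363. 280.]
0.072 -10 [265. 195.] [359. 272.]
0.072 0 [264. 179.] [356. 264.]
0.072 10 [264. 165.] [359. 256.]
0.072 20 [266. 153.] [363. 249.]
```

The topmost row (177) and leftmost column (266) match a tilt of about 0 to 3°. Before handing in, I let everything settle and check that it is still.

```bash
python3 drive.py '{"dx":[0, 0, 0, 0], "dy":[0, 0, 0, 0], "dz":[0, 0, 0, 0], "turn":[0, 0, 0, 0], "jaw":[0, 0, 0, 0]}'|grep -E "time|pos|grasp"; python3 -c "
from workcell import bot
print(bot.job_done())"
```

```text
time: 8.38
ee_pos: [0.5553, -0.0619, 0.2725]
grasp_force: 50.4
the job is handed in; nothing more can be done
None
```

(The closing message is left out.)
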